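# Clamp a jar on the shaker with a quarter-turn T-slot post

## Task

Secure the brown jar on the shaker platform the way the white one behind it already is: take the retaining post from the blue block, drop its T-head into the front slot on the open side of the jar, and slide it along until its roller has the jar pushed back snug into its V-rest. Press the post down on its spring foot and turn it a quarter turn clockwise until it stops, so that once you let go it stays locked upright and keeps pressing on the jar so it cannot rattle. Be gentle: the jar is glass and the platform is on soft mounts, so feel for contact, do not force anything, and leave the other things where they stand.

Things in the scene. Friction and masses are not known exactly. Their poses are not given: they have to be found in the camera images.
- post: Retaining post, 108 mm tall. Origin: underside centre of its steel T-head (25 x 12 x 8, long side along x). Wing grip 40 along y, 14 thick, 78 to 108 up. Nylon roller, free, dia 56, 28 to 42 up. Neck in the slot lets it turn clockwise only and stops it softly 5 to 15 degrees past 90. Foot flange dia 44 is sprung: underside 11 up when free, can rise 8; 8 N to start, then 2 N per mm.
- shaker: Shaker with aluminium T-slot platform, top 90 mm above its origin (underside centre). y runs along the slots, z up. Slots at x = -50 (front, in use) and x = +50 (rear, taken). The slot: throat 14 wide, 6 deep; below it a channel 28 wide, 16 deep. Post origin stands 79 up when set in free, 76 or less for its T-head to turn under the lips; locked, its spring holds it at 76.
- slot (a point): Point in the mouth of the front slot, on its centre line, level with the platform top, 95 mm from the middle towards the shaker's -y side and 45 from the slot end: free room to drop the post in. Axes as the shaker's: slot along y, jar and V-rest on the +y side.
- brown_jar: Brown glass jar, dia 43, 72 mm tall, loose, 0.1 to 0.2 kg. Origin: underside centre. Stands over the front slot, short of a grey V-rest, 40 tall, bolted over the same slot and open to the shaker's -y. Its place varies: the jar slides 15 to 85 along +y before it seats. The V gives on rubber buffers, 3.5 N per mm, at most 6. A push of 6 to 8 N is right; turning adds some; 14 is too much.
- white_jar: White jar, dia 43, 72 mm tall, already clamped over the rear slot between its own V-rest and a locked post (both fixed). Origin: underside centre.
- block: Blue accessory block, 120 x 50 x 24 mm, fixed. Origin: underside centre; x along it. It has two pockets, 28 x 15.5, along x, centred at x = -29 and +31; the post hangs in the first with its flange on the block's top.
- timer: White bench timer, 68 x 68 x 19 mm, loose. Origin: underside centre.
- blue_vial: White sample vial with blue cap, dia 28, 55 mm tall, loose on the bench. Origin: underside centre.
- red_vial: White sample vial with red cap, dia 28, 55 mm tall, loose on the bench. Origin: underside centre.

How it is judged:
On the way, in this order (a step that is already met when the one before it is completed fails the run):
1. the post stands upright with its T-head down in the front slot, grip across the slot (angle between post's own z axis and vertical below 0.1 rad and x of post in the frame of shaker between -0.055 and -0.045 m and y of post in the frame of shaker above -0.135 m and z of post in the frame of shaker below 0.0815 m and angle between the x axis of post and the y axis of shaker, either way round below 0.25 rad), for 0.1 s.
2. the post is pressed down and turned a quarter turn, its T-head under the slot's lips (angle between post's own z axis and vertical below 0.1 rad and x of post in the frame of shaker between -0.055 and -0.045 m and y of post in the frame of shaker above -0.135 m and z of post in the frame of shaker below 0.0775 m and angle between the x axis of post and the x axis of shaker, either way round below 0.35 rad), for 0.2 s.
At the end, for the whole second after the job is handed in: The post is locked in the front slot: upright within 0.1 rad, T-head under the lips (origin under 77.5 mm above the shaker's underside), turned across the slot within 20 degrees, and pressing on the standing brown jar with over 2 N, so that it is held in its V-rest; both at rest (all of step 2 and contact force between post and brown_jar above 2 N and angle between brown_jar's own z axis and vertical below 0.06 rad and height (world z) of brown_jar below 0.093 m and linear speed of each of post, brown_jar below 0.02 m/s); the robot touches nothing.
It fails at once if the post presses on the glass jar with more than 14 N (contact force between post and brown_jar above 14 N).
It fails at once if the post is forced against the shaker with more than 60 N (contact force between post and shaker above 60 N).
It fails at once if the brown jar tips (angle between brown_jar's own z axis and vertical above 0.25 rad).
It fails at once if the white jar is shifted (distance of white_jar from where it was at the start of the episode above 0.012 m).
It fails at once if the timer or a vial is disturbed (distance of any of timer, blue_vial, red_vial from where it was at the start of the episode above 0.015 m).
It also fails if it takes over 72 s, if anything falls off the work surface, if the arm or the gripper's body presses on something with over 40 N, if the wrist force passes 120 N, or if a joint passes its speed limit or range.

## Robot

A 6-joint arm with a two-finger parallel gripper is mounted at the origin on a cart in front of the work surface, level with it; the furniture and walls round the work are solid. World frame = base frame: x ahead of the robot, y to its left, z up, the work surface at z = 0. Lengths are in m, angles in rad, forces in N, time in s.
With the tool pointing down it reaches from about 0.25 to 0.775 m from the base axis. Payload 4 kg.
Tool frame: the origin (TCP) lies at the very end of the fingers, on their centre line; the grasp point (between the pads) lies 19 mm behind it; z points along the fingers, y is the line along which they close (so a half turn about z gives the same grasp; the last joint's range is limited). The gripper opens to 94 mm and grips with 3 to 60 N. Pads are 16 mm wide; open, the fingers measure 119 mm over their backs; the gripper's body (75 mm by 177 mm) begins 78 mm behind the grasp point.
Start: joints at [-1.417, 0.087, 1.371, -0, 1.684, -0.103], TCP at [0.14, -0.532, 0.184] pointing down, gripper open.
Joint ranges: [-3.1, 3.1], [-0.76, 2.03], [0.27, 2.55], [-1.08, 4.22], [0.17, 2.65], [-2.57, 2.57]. Speed limits (rad/s): [2.79, 2.79, 3.14, 3.14, 3.14, 3.14].

## Interface

Orientations are given as [roll, pitch, yaw] about the fixed x, y, z axes, in that order (R = Rz(yaw) Ry(pitch) Rx(roll)).
In Python, from bench import robot, vision gives the robot as it stands.
- The arm moves only by the shell command python3 -m crank 'ROWS'. ROWS is JSON, a list of rows, each a list of 3 entries, a list of its own where there are three numbers: the closure, from 0 (fully open) to 1 (shut), then the shift along the tool's x, y, z in m, then the turn, a rotation vector about the tool's x, y, z in degrees. A call has 1 to 8 rows; each row shifts and turns the commanded pose from where the row before left it, along the tool's axes as they then stand; what a row does not reach is not made up. A row lasts 1/10 s, in which the tool goes at most 50 mm and 8.59 degrees, less where a joint would pass 70% of its speed; a pose out of reach is approached as far as the arm can. A call with a gripper value outside its range is refused whole. The fingers move at their own pace and stop on an object; the grip force is fixed at half the most. Time passes only in rows, so rows that do not move let the fingers close. It gives the time, the measured TCP pose, the force, the opening and the grip force at its end, in the units of the state.
- robot.get_obs(): the state, without advancing time (a new reading comes with each control period).
- vision.snapshot(name): name is "scene" or "top" or "wrist"; returns a dict with "color" (420x560x3 uint8, red, green, blue), "z_map" (420x560 float32, m along the optical axis (not along the pixel's ray), 0 where there is no reading), "fx", "fy", "cx", "cy" (pixels), "dist" ([k1, k2, p1, p2, k3] as OpenCV has them; the pictures are not rectified), "R" (3x3) and "t" (3): a world point X has camera coordinates R X + t. Camera axes: x right, y down, z forward; pixel columns grow to the right and rows downward; lengths in m; the calibration is good to about 2 mm. A picture is of the moment at which its call begins.
- robot.close_job(): hands the job in; it is judged then, once.
The state is a dict: "time": time; "joint_positions": joint angles; "qvel": joint speeds; "joint_torque": joint torques, N m; "tool_pos": TCP position; "ee_rot": TCP orientation; "wrist_force": force on the tool from outside, world axes, zero at the start; "wrist_torque": the same for the moment, N m; "width": finger opening in m; "finger_force": force on a finger pad.
Only numpy, scipy, OpenCV 4.12 (cv2) and the standard library are available. Lean on these libraries where they do the work, as an engineer would, in place of code of your own. Each camera call takes 0.05 s, during which the arm holds its last target. There are 200 camera calls.

## Working session

There is one attempt and no reset: what is moved stays moved. The work goes in short steps, Python scripts to look and compute and a shell command to move; the robot and the scene stay as the last step left them, time stands still between calls to the robot, and variables do not carry over. Pictures are saved under pics/ and viewed, at most 10 in all, crops included, and the job is handed in when it is done.

```bash
ls; mkdir -p pics
python3 - <<'E'
from bench import robot, vision
import cv2, numpy as np
o=robot.get_obs(); print(o)
for n in ["scene","top"]:
    s=vision.snapshot(n); cv2.imwrite(f"pics/{n}0.png",s["color"][:,:,::-1]); np.savez(f"{n}0.npz",**s)
    print(n,s["fx"],s["fy"],s["cx"],s["cy"],s["dist"],s["R"],s["t"])
E
```

```text
pics
{'time': 0.0, 'joint_positions': array([-1.41714632e+00,  8.79291915e-02,  1.37223288e+00,  7.83900736e-06,
        1.68360572e+00, -1.03121734e-01]), 'qvel': array([-0.00021523, -0.00032221,  0.000207  ,  0.00047595,  0.00095556,
       -0.00032519]), 'joint_torque': array([-1.43101270e-04, -3.40188861e+01, -3.02422822e+01,  7.16705387e-02,
        3.30905488e-02, -1.87378878e-04]), 'tool_pos': array([ 0.13957319, -0.53138213,  0.18312919]), 'ee_rot': array([-3.13942988e+00, -2.31655721e-04,  2.56772361e-01]), 'wrist_force': array([-0.66901495, -0.74082229, -0.56025536]), 'wrist_torque': array([-0.01688228,  0.05593101,  0.02718224]), 'finger_force': 0.0, 'width': 0.09406828131220789}
scene 531.8974887267682 531.8974887267682 273.85889857053445 217.92290682312805 [-0.13873379  0.          0.          0.          0.        ] [[-0.61531574 -0.78827108  0.00390424]
 [-0.47468427  0.36657006 -0.80018825]
 [ 0.62933408 -0.49422171 -0.5997362 ]] [0.37981082 0.29889792 1.35911897]
top 382.31386623986236 382.31386623986236 276.7224140369782 205.8083854193104 [0.03751724 0.         0.         0.         0.        ] [[ 0.02733783 -0.9987824   0.04106521]
 [-0.98216757 -0.03448193 -0.18481843]
 [ 0.1860094  -0.03528038 -0.98191435]] [0.01869601 0.55917002 0.87929992]
```

View pics/scene0.png

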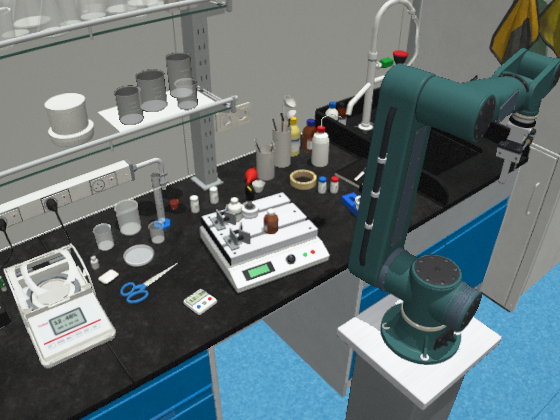

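View pics/top0.png

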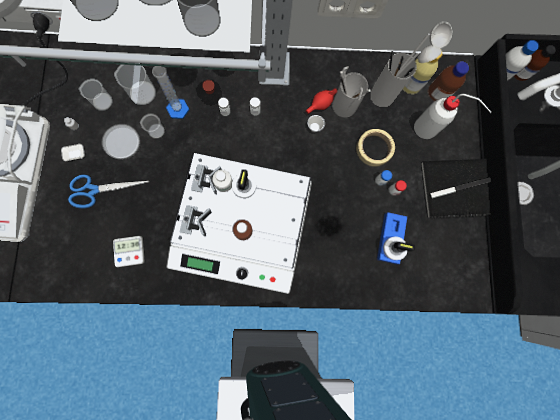

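```bash
cat > h.py <<'E'
import numpy as np, cv2
from scipy.spatial.transform import Rotation as Ro
def K(s): return np.array([[s["fx"],0,s["cx"]],[0,s["fy"],s["cy"]],[0,0,1]],float)
def cloud(s):
    h,w=s["z_map"].shape
    u,v=np.meshgrid(np.arange(w),np.arange(h))
    p=cv2.undistortPoints(np.stack([u,v],-1).reshape(-1,1,2).astype(float),K(s),s["dist"]).reshape(h,w,2)
    z=s["z_map"][...,None]
    c=np.concatenate([p*z,z],-1)
    return (c-s["t"])@s["R"]
def at_z(s,u,v,z):
    p=cv2.undistortPoints(np.array([[[u,v]]],float),K(s),s["dist"]).ravel()
    d=s["R"].T@np.array([p[0],p[1],1]); o=-s["R"].T@s["t"]
    return o+d*(z-o[2])/d[2]
def proj(s,P):
    return cv2.projectPoints(np.atleast_2d(P).astype(float),cv2.Rodrigues(s["R"])[0],s["t"],K(s),s["dist"])[0].reshape(-1,2)
E
python3 - <<'E'
from h import *
s=dict(np.load("top0.npz")); c=s["color"][:,:,::-1]
a=cv2.resize(c[145:300,160:320],None,fx=3.6,fy=3.6,interpolation=cv2.INTER_CUBIC)
b=cv2.resize(c[160:280,365:420],None,fx=4,fy=4,interpolation=cv2.INTER_CUBIC)
o=np.zeros((560,800,3),np.uint8); o[:a.shape[0],:a.shape[1]]=a; o[:b.shape[0],580:580+b.shape[1]]=b
cv2.imwrite("pics/crop0.png",o)
P=cloud(s); m=(s["z_map"]>0)
roi=np.zeros_like(m); roi[145:300,160:320]=1
q=P[m&roi]; 
for lo,hi in((.083,.097),):
    k=q[(q[:,2]>lo)&(q[:,2]<hi)]; print(len(k),np.median(k[:,2])); r=cv2.minAreaRect(k[:,:2].astype(np.float32)); print(r,cv2.boxPoints(r))
roi[:]=0; roi[160:280,365:420]=1
q=P[m&roi]
k=q[(q[:,2]>.018)&(q[:,2]<.03)]; print(len(k),np.median(k[:,2])); r=cv2.minAreaRect(k[:,:2].astype(np.float32)); print(r,cv2.boxPoints(r))
k=q[(q[:,2]>.1)&(q[:,2]<.14)]; print(len(k),k[:,2].max()); r=cv2.minAreaRect(k[:,:2].astype(np.float32)); print(r,cv2.boxPoints(r))
for nm,u,v in(("brown",242,229),("white",222,181)):
  print(nm,P[v,u]);
E
```

```text
8675 0.08980204122871593
((0.5425307750701904, 0.1195075660943985), (0.28793901205062866, 0.2165336012840271), 79.78837585449219) [[ 0.4104554  -0.00298738]
 [ 0.62355906 -0.04137542]
 [ 0.67460614  0.24200252]
 [ 0.4615025   0.28039056]]
681 0.024109574392929566
((0.5636885166168213, -0.24915826320648193), (0.2684904634952545, 0.08247491717338562), 6.702669620513916) [[ 0.4255477  -0.22387137]
 [ 0.43517396 -0.30578256]
 [ 0.7018293  -0.27444518]
 [ 0.69220304 -0.19253397]]
148 0.12411921526368845
((0.46503493189811707, -0.2520580291748047), (0.04017923027276993, 0.016352305188775063), 80.28475952148438) [[ 0.45358586 -0.2704798 ]
 [ 0.46970367 -0.27323925]
 [ 0.476484   -0.23363626]
 [ 0.4603662  -0.2308768 ]]
brown [0.48495428 0.11189338 0.16330983]
white [0.59138461 0.16110752 0.14707289]
```

View pics/crop0.png

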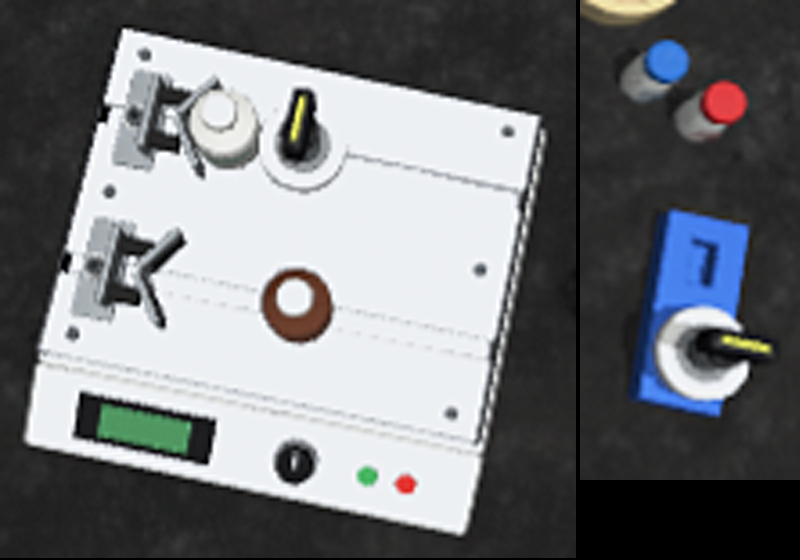

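The post hangs in the near pocket of the block with its wing roughly along world y. The front slot runs left to right in the crop, from (67,262) to (493,350), with the brown jar at (297,303) and the V open towards it. Next I refine the slot line by averaging a rectified image.

Run:
```python
from h import *
s=dict(np.load("top0.npz")); g=cv2.cvtColor(s["color"],cv2.COLOR_RGB2GRAY).astype(np.float32)
for u,v in((67,262),(493,350),(103,112),(524,200),(122,28),(540,115)): print((u,v),at_z(s,160+u/3.6,145+v/3.6,.09)[:2].round(4))
best=None
def prof(yaw,y0,y1,c=np.array([.5425,.1195])):
    X=np.arange(-.12,.12,.0005); Y=np.arange(y0,y1,.001)
    ex=np.array([np.cos(yaw),np.sin(yaw)]); ey=np.array([-ex[1],ex[0]])
    P=c+X[:,None,None]*ex+Y[None,:,None]*ey
    uv=proj(s,np.concatenate([P,np.full(P.shape[:2]+(1,),.09)],-1).reshape(-1,3)).astype(np.float32).reshape(P.shape)
    return X,cv2.remap(g,uv[...,0],uv[...,1],cv2.INTER_CUBIC).mean(1)
r=[]
for d in np.arange(-12.5,-7.5,.1):
    X,p=prof(np.radians(d),-.12,-.03); k=(X<-0.0)&(X>-.09); r.append((p[k].std(),d))
print(sorted(r)[-4:])
d=max(r)[1]; 
for seg in((-.12,-.04),(.03,.07)):
    X,p=prof(np.radians(d),*seg); loc=[(round(X[i],4),round(p[i],0)) for i in range(2,len(X)-2) if p[i]==p[i-2:i+3].min() and p[i]<p[max(0,i-12):i+12].max()-6]; print(seg,loc)
# post: wing & roller, jar
P=cloud(s)
def rect(lo,hi,x0,x1,y0,y1):
    k=P[(P[...,2]>lo)&(P[...,2]<hi)&(P[...,0]>x0)&(P[...,0]<x1)&(P[...,1]>y0)&(P[...,1]<y1)&(s["z_map"]>0)]
    return k
k=rect(.117,.13,.43,.5,-.3,-.2); print("wing top",len(k),k.mean(0),cv2.minAreaRect(k[:,:2].astype(np.float32)))
k=rect(.05,.06,.42,.52,-.3,-.2); print("roller top",len(k),cv2.minEnclosingCircle(k[:,:2].astype(np.float32)))
k=rect(.155,.17,.45,.53,.07,.15); print("jar top",len(k),k.mean(0),cv2.minEnclosingCircle(k[:,:2].astype(np.float32)))
k=rect(.12,.15,.45,.53,.07,.15); print("jar shoulder",len(k),k.mean(0),cv2.minEnclosingCircle(k[:,:2].astype(np.float32)))
k=rect(.021,.027,.40,.6,-.3,-.2); print("block top",len(k),cv2.minAreaRect(k[:,:2].astype(np.float32)))
```

```text
(67, 262) [0.5153 0.2614]
(493, 350) [ 0.4676 -0.0113]
(103, 112) [0.6145 0.2457]
(524, 200) [ 0.566  -0.0298]
(122, 28) [0.6719 0.2372]
(540, 115) [ 0.6236 -0.0396]
[(np.float32(6.9829655), np.float64(-12.200000000000001)), (np.float32(7.029907), np.float64(-12.3)), (np.float32(7.0750995), np.float64(-12.4)), (np.float32(7.120932), np.float64(-12.5))]
(-0.12, -0.04) [(np.float64(-0.113), np.float32(221.0)), (np.float64(-0.106), np.float32(215.0)), (np.float64(-0.054), np.float32(233.0)), (np.float64(-0.0405), np.float32(224.0)), (np.float64(0.0585), np.float32(188.0)), (np.float64(0.097), np.float32(227.0)), (np.float64(0.1145), np.float32(33.0))]
(0.03, 0.07) [(np.float64(-0.118), np.float32(217.0)), (np.float64(-0.111), np.float32(212.0)), (np.float64(-0.08), np.float32(206.0)), (np.float64(-0.0755), np.float32(210.0)), (np.float64(-0.0595), np.float32(231.0)), (np.float64(-0.046), np.float32(221.0)), (np.float64(-0.026), np.float32(209.0)), (np.float64(0.02), np.float32(216.0)), (np.float64(0.033), np.float32(143.0)), (np.float64(0.0515), np.float32(204.0)), (np.float64(0.0755), np.float32(225.0)), (np.float64(0.1085), np.float32(28.0))]
wing top 110 [ 0.46516955 -0.25149116  0.12050816] ((0.46513187885284424, -0.251546174287796), (0.03887415677309036, 0.015781741589307785), 75.05012512207031)
roller top 294 ((0.46546459197998047, -0.2528650760650635), 0.029143333435058594)
jar top 84 [0.48997523 0.11392401 0.16115837] ((0.4899888038635254, 0.11416763067245483), 0.011115319095551968)
jar shoulder 223 [0.48726926 0.11271334 0.14073182] ((0.4899832606315613, 0.11420846730470657), 0.021612346172332764)
block top 488 ((0.4937063455581665, -0.2581668496131897), (0.05082312971353531, 0.12217096984386444), 78.83477783203125)
```

```bash
python3 -m crank '[[0,[0.04,-0.02,0],[0,0,0]],[0,[0.04,-0.02,0],[0,0,0]],[0,[0.04,-0.02,0],[0,0,0]],[0,[0.04,-0.02,0],[0,0,0]],[0,[0.04,-0.02,0],[0,0,0]],[0,[0.04,-0.02,0],[0,0,0]],[0,[0.04,-0.02,0],[0,0,0]],[0,[0.04,-0.02,0],[0,0,0]]]'; python3 -m crank '[[0,[0.033,-0.0135,0],[0,0,0]],[0,[0.033,-0.0135,0],[0,0,0]],[0,[0,0,0],[0,0,-8.1]],[0,[0,0,0],[0,0,-8.1]],[0,[0,0,0],[0,0,-8.1]],[0,[0,0,0],[0,0,-8.1]],[0,[0,0,0],[0,0,-8.1]],[0,[0,0,0],[0,0,-8.1]]]';python3 -m crank '[[0,[0,0,0],[0,0,-8.1]],[0,[0,0,0],[0,0,-8.1]],[0,[0,0,0],[0,0,0]],[0,[0,0,0],[0,0,0]]]'
cat > st.py <<'E'
from bench import robot
from h import *
o=robot.get_obs(); p=o["tool_pos"]; y=o["ee_rot"][2]
print("t",round(o["time"],2),"p",(p*1e3).round(2),"rpy",np.degrees(o["ee_rot"]).round(2),"F",o["wrist_force"].round(1),"T",o["wrist_torque"].round(2),"w",round(o["width"]*1e3,1),"ff",round(o["finger_force"],1),"q6",o["joint_positions"][5].round(2))
import sys
if len(sys.argv)>2:
    dx,dy=float(sys.argv[1])-p[0],float(sys.argv[2])-p[1]
    print("tool shift mm",round(1e3*(np.cos(y)*dx+np.sin(y)*dy),1),round(1e3*(np.sin(y)*dx-np.cos(y)*dy),1))
E
python3 st.py .4653 -.2526
```

```text
time: 0.9
tool_pos: [0.4095, -0.2943, 0.1839]
ee_rot: [-3.141, 0.0, 0.257]
wrist_force: [0.7, -0.3, -0.5]
width: 0.0938
finger_force: 0.0
time: 1.7
tool_pos: [0.4653, -0.2528, 0.1836]
ee_rot: [-3.14, -0.0, 1.111]
wrist_force: [0.2, -0.3, -0.8]
width: 0.0941
finger_force: 0.0
time: 2.1
tool_pos: [0.4653, -0.253, 0.1839]
ee_rot: [-3.141, -0.0, 1.385]
wrist_force: [-0.9, -0.4, 0.5]
width: 0.0944
finger_force: 0.0
t 2.1 p [ 465.34 -252.96  183.85] rpy [-1.7996e+02 -2.0000e-02  7.9350e+01] F [-0.9 -0.4  0.5] T [-0.05 -0.03  0.04] w 94.4 ff 0.0 q6 -0.42
tool shift mm 0.3 -0.1
```

Run:
```python
from bench import vision
from h import *
s=vision.snapshot("wrist"); cv2.imwrite("pics/w1.png",s["color"][:,:,::-1]); np.savez("w1.npz",**s)
P=cloud(s); m=s["z_map"]>0
k=P[m&(P[...,2]>.112)&(P[...,2]<.13)&(abs(P[...,0]-.465)<.03)&(abs(P[...,1]+.252)<.04)]
print(len(k),k.mean(0) if len(k) else 0, cv2.minAreaRect(k[:,:2].astype(np.float32)) if len(k) else 0)
k=P[m&(P[...,2]>.048)&(P[...,2]<.062)&(abs(P[...,0]-.465)<.04)&(abs(P[...,1]+.252)<.04)]
print(len(k),cv2.minEnclosingCircle(k[:,:2].astype(np.float32)) if len(k) else 0)
```

```text
777 [ 0.46375481 -0.25025982  0.12018419] ((0.4634409248828888, -0.25123172998428345), (0.03882456198334694, 0.013480916619300842), 79.56769561767578)
1591 ((0.46346592903137207, -0.2517002820968628), 0.027914779260754585)
```

View pics/w1.png

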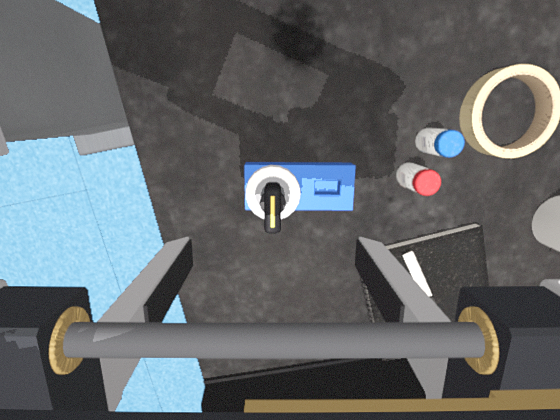

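The wing, at about (272,205), sits midway between the open fingers, and the wrist cloud agrees with the top view to 2 mm. Now I go down and grip.

```bash
python3 -m crank '[[0,[0.001,0,0.02],[0,0,0]],[0,[0,0,0.03],[0,0,0]],[0,[0,0,0.02],[0,0,0]],[0,[0,0,0.018],[0,0,0]],[0.8,[0,0,0],[0,0,0]],[0.9,[0,0,0],[0,0,0]],[1,[0,0,0],[0,0,0]],[1,[0,0,0],[0,0,0]]]';python3 -m crank '[[1,[0,0,0],[0,0,0]],[1,[0,0,0],[0,0,0]],[1,[0,0,0],[0,0,0]],[1,[0,0,0],[0,0,0]]]'; python3 st.py
```

```text
time: 2.95
tool_pos: [0.4665, -0.2527, 0.0979]
ee_rot: [3.139, 0.001, 1.387]
wrist_force: [0.1, -0.9, 0.7]
width: 0.0655
finger_force: 0.0
time: 3.35
tool_pos: [0.4657, -0.2521, 0.0964]
ee_rot: [3.141, 0.0, 1.388]
wrist_force: [0.1, -0.0, -0.4]
width: 0.0337
finger_force: 0.0
t 3.35 p [ 465.73 -252.12   96.36] rpy [1.7999e+02 1.0000e-02 7.9510e+01] F [ 0.1 -0.  -0.4] T [-0.06 -0.05 -0.01] w 33.7 ff 0.0 q6 -0.42
```

```bash
python3 -m crank '[[1,[0,0,0],[0,0,0]],[1,[0,0,0],[0,0,0]],[1,[0,0,0],[0,0,0]],[1,[0,0,0],[0,0,0]],[1,[0,0,0],[0,0,0]],[1,[0,0,0],[0,0,0]]]'; python3 st.py
```

```text
time: 3.95
tool_pos: [0.4656, -0.2521, 0.0962]
ee_rot: [-3.141, 0.0, 1.388]
wrist_force: [0.1, -0.4, -0.2]
width: 0.0132
finger_force: 30.0
t 3.95 p [ 465.64 -252.09   96.23] rpy [-179.99    0.     79.51] F [ 0.1 -0.4 -0.2] T [-0.04  0.02 -0.02] w 13.2 ff 30.0 q6 -0.42
```

```bash
python3 -m crank '[[1,[0,0,-0.01],[0,0,0]],[1,[0,0,-0.02],[0,0,0]],[1,[0,0,-0.03],[0,0,0]],[1,[0,0,-0.03],[0,0,0]],[1,[0,0,-0.02],[0,0,0]],[1,[0,0,-0.01],[0,0,0]],[1,[0,0,0],[0,0,0]]]'; python3 -m crank '[[1,[0.02,-0.003,0],[0,0,0]],[1,[0.04,-0.006,0],[0,0,0]],[1,[0.045,-0.0067,0],[0,0,0]],[1,[0.045,-0.0067,0],[0,0,0]],[1,[0.045,-0.0067,0],[0,0,0]],[1,[0.045,-0.0067,0],[0,0,0]],[1,[0.03,-0.004,0],[0,0,0]],[1,[0.011,-0.002,0],[0,0,0]]]';python3 -m crank '[[1,[0,0,0],[0,0,-4]],[1,[0,0,0],[0,0,-8.2]],[1,[0,0,0],[0,0,-8.2]],[1,[0,0,0],[0,0,-8.2]],[1,[0,0,0],[0,0,-8.2]],[1,[0,0,0],[0,0,-8.2]],[1,[0,0,0],[0,0,-8.2]],[1,[0,0,0],[0,0,-8.2]]]';python3 -m crank '[[1,[0,0,0],[0,0,-8.2]],[1,[0,0,0],[0,0,-8.2]],[1,[0,0,0],[0,0,-8.2]],[1,[0,0,0],[0,0,-4.4]],[1,[0,0,0],[0,0,0]],[1,[0,0,0],[0,0,0]],[1,[0,0,0],[0,0,0]]]'; python3 st.py .4756 .0322
python3 - <<'E'
from bench import vision
from h import *
out=[]
for n in("top","scene"):
    s=vision.snapshot(n); np.savez(n+"2.npz",**s); out.append(s)
    P=cloud(s); m=s["z_map"]>0
    k=P[m&(P[...,2]>.20)&(P[...,2]<.26)&(abs(P[...,0]-.475)<.06)&(abs(P[...,1]-.03)<.06)]; print(n,len(k))
    # roller: z of side 0.161-.175
    k=P[m&(P[...,2]>.172)&(P[...,2]<.182)&(abs(P[...,0]-.475)<.04)&(abs(P[...,1]-.03)<.04)]
    if len(k)>5: print(len(k),k.mean(0),cv2.minEnclosingCircle(k[:,:2].astype(np.float32)))
s=vision.snapshot("wrist"); np.savez("w2.npz",**s)
a=cv2.resize(out[0]["color"][150:300,160:340,::-1],None,fx=2.2,fy=2.2); b=cv2.resize(s["color"][:,:,::-1],None,fx=.7,fy=.7)
c=cv2.resize(out[1]["color"][150:300,180:350,::-1],None,fx=2,fy=2)
o=np.zeros((600,800,3),np.uint8); o[:a.shape[0],:a.shape[1]]=a; o[:b.shape[0],400:400+b.shape[1]]=b[:,:400]; o[300:300+c.shape[0],400:400+c.shape[1]]=c
cv2.imwrite("pics/p2.png",o)
E
```

```text
time: 4.65
tool_pos: [0.4664, -0.2525, 0.2181]
ee_rot: [3.138, 0.001, 1.388]
wrist_force: [-0.2, 0.3, -1.9]
width: 0.0132
finger_force: 30.0
time: 5.45
tool_pos: [0.4747, 0.0346, 0.2144]
ee_rot: [-3.138, -0.0, 1.392]
wrist_force: [0.6, -0.4, -1.8]
width: 0.0131
finger_force: 30.0
time: 6.25
tool_pos: [0.4752, 0.0308, 0.2148]
ee_rot: [-3.139, -0.002, 2.464]
wrist_force: [0.0, 0.4, -1.5]
width: 0.0133
finger_force: 30.0
time: 6.95
tool_pos: [0.4756, 0.0315, 0.2157]
ee_rot: [-3.141, -0.001, 2.964]
wrist_force: [0.1, 0.2, -2.0]
width: 0.0136
finger_force: 30.0
t 6.95 p [475.57  31.45 215.73] rpy [-1.7998e+02 -5.0000e-02  1.6982e+02] F [ 0.1  0.2 -2. ] T [ 0.08 -0.14  0.03] w 13.6 ff 30.0 q6 -1.45
tool shift mm 0.1 0.7
top 15
90 [0.45680935 0.03377413 0.17511301] ((0.45888277888298035, 0.03479844331741333), 0.020190110430121422)
scene 181
161 [0.47189795 0.034889   0.17678238] ((0.47791844606399536, 0.03308810293674469), 0.03078612871468067)
```

View pics/p2.png

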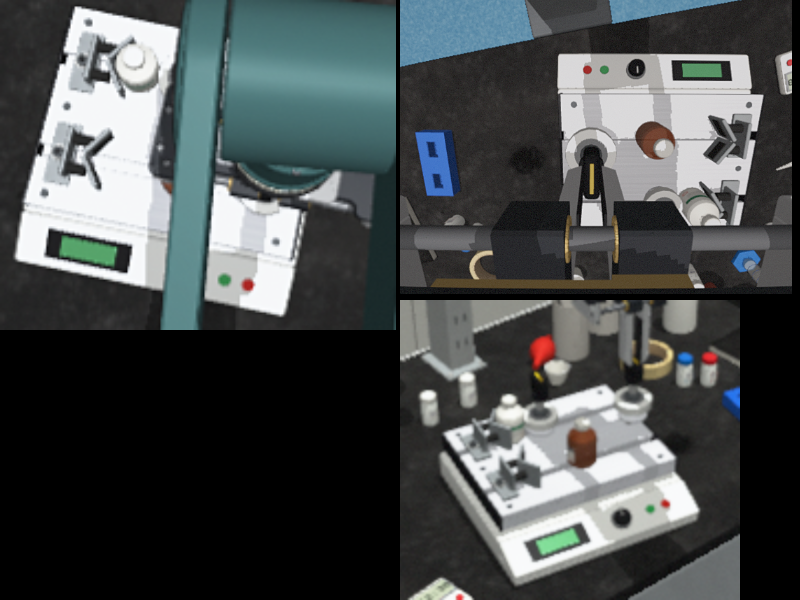

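The post hangs upright above the front slot, with its wing across it. The wrist view shows the roller, the slot and the jar in the same picture, so I measure the slot's offset from the post there.

```bash
cat > off.py <<'E'
from h import *
import sys
s=dict(np.load(sys.argv[1])); pz=float(sys.argv[2])
g=cv2.cvtColor(s["color"],cv2.COLOR_RGB2GRAY).astype(np.float32)
P=cloud(s); m=s["z_map"]>0
yaw=np.radians(-10.1); ex=np.array([np.cos(yaw),np.sin(yaw)]); ey=np.array([-ex[1],ex[0]])
c=np.array([.4756,.0322])
def sel(lo,hi): 
    k=P[m&(P[...,2]>lo)&(P[...,2]<hi)&(np.hypot(P[...,0]-c[0],P[...,1]-c[1])<.045)][:,:2]
    return np.c_[(k-c)@ex,(k-c)@ey]
k=sel(pz+.036,pz+.047); print("roller",len(k),cv2.minEnclosingCircle(k.astype(np.float32)))
k=sel(pz+.104,pz+.113); print("wing",len(k),k.min(0),k.max(0))
X=np.arange(-.03,.03,.0005)
for seg in((.04,.052),(.1,.12),(.12,.14),(-.045,-.03)):
    Y=np.arange(*seg,.0005)
    Q=c+X[:,None,None]*ex+Y[None,:,None]*ey
    uv=proj(s,np.concatenate([Q,np.full(Q.shape[:2]+(1,),.09)],-1).reshape(-1,3)).astype(np.float32).reshape(Q.shape)
    p=cv2.remap(g,uv[...,0],uv[...,1],cv2.INTER_CUBIC).mean(1)
    print(seg,[(round(X[i]*1e3,1),int(p[i])) for i in range(2,len(X)-2) if p[i]==p[i-2:i+3].min() and p[i]<p[max(0,i-10):i+10].max()-5])
E
python3 off.py w2.npz .1325
```

```text
roller 2524 ((-0.0007508582784794271, -0.0014429650036618114), 0.027984175831079483)
wing 1651 [-0.02071408 -0.01846409] [0.01868947 0.01591982]
(0.04, 0.052) [(np.float64(4.0), 118), (np.float64(12.0), 170), (np.float64(18.0), 169), (np.float64(28.5), 168)]
(0.1, 0.12) [(np.float64(-25.5), 190), (np.float64(1.0), 84), (np.float64(3.5), 89), (np.float64(23.5), 178)]
(0.12, 0.14) [(np.float64(4.0), 128), (np.float64(9.0), 208), (np.float64(12.5), 202), (np.float64(15.0), 202)]
(-0.045, -0.03) [(np.float64(-7.0), 152), (np.float64(3.5), 115), (np.float64(8.0), 169), (np.float64(15.5), 177), (np.float64(24.0), 160), (np.float64(27.0), 160)]
```

Run:
```python
from h import *
yaw=np.radians(-10.1); ex=np.array([np.cos(yaw),np.sin(yaw)]); ey=np.array([-ex[1],ex[0]]); c=np.array([.4756,.0322])
X=np.arange(-.04,.04,.0003); Y=np.arange(-.05,.17,.0003)
Q=c+X[::-1,None,None]*ex+Y[None,::-1,None]*ey
o=[]
for f in("w2.npz","top0.npz"):
    s=dict(np.load(f))
    uv=proj(s,np.concatenate([Q,np.full(Q.shape[:2]+(1,),.09)],-1).reshape(-1,3)).astype(np.float32).reshape(Q.shape)
    im=cv2.remap(s["color"][:,:,::-1],uv[...,0],uv[...,1],cv2.INTER_CUBIC)
    for xx in(-7,0,7): 
        r=int(np.argmin(abs(X[::-1]-xx/1e3))); im[r,::12]=(0,0,255)
    o.append(im)
cv2.imwrite("pics/rect2.png",np.vstack(o)); print(np.vstack(o).shape)
```

```text
(534, 734, 3)
```

View pics/rect2.png

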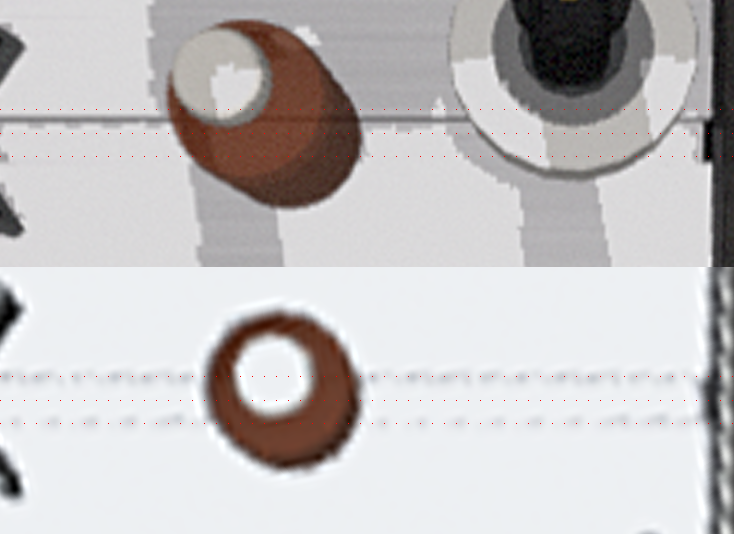

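```bash
python3 -m crank '[[1,[0.0003,0.0007,0.01],[0,0,0]],[1,[0,0,0.015],[0,0,0]],[1,[0,0,0.01],[0,0,0]],[1,[0,0,0.004],[0,0,0]],[1,[0,0,0],[0,0,0]],[1,[0,0,0],[0,0,0]]]'; python3 -m crank '[[1,[0,0,0.001],[0,0,0]],[1,[0,0,0.001],[0,0,0]],[1,[0,0,0.001],[0,0,0]],[1,[0,0,0.001],[0,0,0]],[1,[0,0,0.001],[0,0,0]],[1,[0,0,0],[0,0,0]]]';python3 st.py
```

```text
time: 7.7
tool_pos: [0.4757, 0.0326, 0.1774]
ee_rot: [-3.142, 0.0, 2.966]
wrist_force: [0.5, 0.5, -1.9]
width: 0.0133
finger_force: 30.0
time: 8.3
tool_pos: [0.4755, 0.0325, 0.1721]
ee_rot: [-3.141, -0.0, 2.966]
wrist_force: [0.7, 0.4, -2.0]
width: 0.0132
finger_force: 30.0
t 8.3 p [475.45  32.53 172.05] rpy [-1.7999e+02 -2.0000e-02  1.6991e+02] F [ 0.7  0.4 -2. ] T [ 0.04 -0.17  0.01] w 13.2 ff 30.0 q6 -1.45
```

```bash
python3 -m crank '[[1,[0,0,0.001],[0,0,0]],[1,[0,0,0.001],[0,0,0]],[1,[0,0,0.001],[0,0,0]],[1,[0,0,0],[0,0,0]],[1,[0,0,0],[0,0,0]]]';python3 st.py
```

```text
time: 8.8
tool_pos: [0.4758, 0.0325, 0.1698]
ee_rot: [3.142, 0.001, 2.966]
wrist_force: [-1.1, 0.2, 1.4]
width: 0.0132
finger_force: 30.0
t 8.8 p [475.84  32.55 169.82] rpy [1.8000e+02 6.0000e-02 1.6992e+02] F [-1.1  0.2  1.4] T [ 0.02 -0.09 -0.05] w 13.2 ff 30.0 q6 -1.45
```

```bash
python3 -m crank '[[1,[0,0,0.001],[0,0,0]],[1,[0,0,0],[0,0,0]],[1,[0,0,0],[0,0,0]]]';python3 st.py;python3 -m crank '[[1,[0,0,0.001],[0,0,0]],[1,[0,0,0],[0,0,0]],[1,[0,0,0],[0,0,0]]]';python3 st.py
```

```text
time: 9.1
tool_pos: [0.4762, 0.0325, 0.1696]
ee_rot: [3.141, 0.002, 2.966]
wrist_force: [-1.4, -0.2, 4.2]
width: 0.0134
finger_force: 30.0
t 9.1 p [476.25  32.53 169.63] rpy [1.7999e+02 1.4000e-01 1.6991e+02] F [-1.4 -0.2  4.2] T [0.09 0.05 0.05] w 13.4 ff 30.0 q6 -1.45
time: 9.4
tool_pos: [0.475, 0.0326, 0.1661]
ee_rot: [-3.141, -0.002, 2.966]
wrist_force: [0.2, 0.4, -1.4]
width: 0.013
finger_force: 30.0
t 9.4 p [475.    32.6  166.09] rpy [-1.7998e+02 -1.2000e-01  1.6991e+02] F [ 0.2  0.4 -1.4] T [ 0.04 -0.15  0.01] w 13.0 ff 30.0 q6 -1.45
```

```bash
python3 -m crank '[[1,[0.0004,0,0.002],[0,0,0]],[1,[0,0,0.001],[0,0,0]],[1,[0,0,0.001],[0,0,0]],[1,[0,0,0],[0,0,0]],[1,[0,0,0],[0,0,0]]]';python3 st.py;python3 -m crank '[[1,[0,0,0.001],[0,0,0]],[1,[0,0,0.001],[0,0,0]],[1,[0,0,0],[0,0,0]],[1,[0,0,0],[0,0,0]]]';python3 st.py
```

```text
time: 9.9
tool_pos: [0.4751, 0.0327, 0.1632]
ee_rot: [-3.141, -0.0, 2.966]
wrist_force: [0.1, -0.4, -1.8]
width: 0.0135
finger_force: 30.0
t 9.9 p [475.12  32.65 163.15] rpy [-1.7999e+02 -1.0000e-02  1.6992e+02] F [ 0.1 -0.4 -1.8] T [ 0.01 -0.11 -0.01] w 13.5 ff 30.0 q6 -1.45
time: 10.3
tool_pos: [0.4755, 0.0325, 0.1622]
ee_rot: [-3.142, 0.001, 2.965]
wrist_force: [-0.6, -1.9, 3.1]
width: 0.0131
finger_force: 30.0
t 10.3 p [475.53  32.51 162.15] rpy [-1.8000e+02  8.0000e-02  1.6991e+02] F [-0.6 -1.9  3.1] T [-0.05  0.12 -0.01] w 13.1 ff 30.0 q6 -1.45
```

The post is in the slot with its flange on the platform at TCP z of about 162.5 mm. I lift it slightly and slide along +y (tool +y).

```bash
python3 -m crank '[[1,[0,0,-0.0015],[0,0,0]],[1,[0,0,0],[0,0,0]],[1,[0,0.003,0],[0,0,0]],[1,[0,0.005,0],[0,0,0]],[1,[0,0.006,0],[0,0,0]],[1,[0,0.006,0],[0,0,0]],[1,[0,0.004,0],[0,0,0]],[1,[0,0,0],[0,0,0]]]';python3 st.py;python3 -m crank '[[1,[0,0.002,0],[0,0,0]],[1,[0,0.002,0],[0,0,0]],[1,[0,0.002,0],[0,0,0]],[1,[0,0.002,0],[0,0,0]],[1,[0,0.002,0],[0,0,0]],[1,[0,0,0],[0,0,0]]]';python3 st.py
python3 - <<'E'
from h import *
# V-rest geometry in shaker frame from top0 cloud
s=dict(np.load("top0.npz")); P=cloud(s)
yaw=np.radians(-10.1); ex=np.array([np.cos(yaw),np.sin(yaw)]); ey=np.array([-ex[1],ex[0]])
c=np.array([.4756,.0322]); q=np.stack([(P[...,:2]-c)@ex,(P[...,:2]-c)@ey+0],-1)
k=q[(s["z_map"]>0)&(P[...,2]>.122)&(P[...,2]<.136)&(abs(q[...,0])<.04)&(q[...,1]>.12)&(q[...,1]<.26)]*1e3
for x in range(-30,31,5):
    t=k[abs(k[:,0]-x)<2.5]; print(x,len(t),t[:,1].min().round(1) if len(t) else "",t[:,1].max().round(1) if len(t) else "")
j=(np.array([.49,.1142])-c); print("jar",j@ex,j@ey)
E
```

```text
time: 11.1
tool_pos: [0.4794, 0.057, 0.1626]
ee_rot: [3.141, -0.0, 2.967]
wrist_force: [-0.6, -0.6, -1.3]
width: 0.0132
finger_force: 30.0
t 11.1 p [479.42  57.02 162.62] rpy [ 1.7999e+02 -2.0000e-02  1.6998e+02] F [-0.6 -0.6 -1.3] T [-0.   -0.1   0.03] w 13.2 ff 30.0 q6 -1.4
time: 11.7
tool_pos: [0.4812, 0.0661, 0.1628]
ee_rot: [-3.141, 0.0, 2.966]
wrist_force: [-0.8, -0.2, -1.6]
width: 0.0128
finger_force: 30.0
t 11.7 p [481.16  66.1  162.77] rpy [-179.97    0.    169.92] F [-0.8 -0.2 -1.6] T [-0.03 -0.09  0.01] w 12.8 ff 30.0 q6 -1.37
-30 3 163.2 165.3
-25 7 163.4 200.6
-20 12 165.6 203.3
-15 12 170.4 203.3
-10 14 172.6 203.5
-5 13 177.1 203.8
0 8 180.3 202.3
5 14 176.7 203.6
10 12 173.4 201.9
15 16 170.3 204.0
20 14 166.7 203.0
25 9 163.2 168.9
30 1 166.1 166.1
jar -0.00020322574791108546 0.0832545416136284
```

```bash
python3 -m crank '[[1,[0,0.002,0],[0,0,0]],[1,[0,0.003,0],[0,0,0]],[1,[0,0.003,0],[0,0,0]],[1,[0,0.003,0],[0,0,0]],[1,[0,0.003,0],[0,0,0]],[1,[0,0.003,0],[0,0,0]],[1,[0,0.003,0],[0,0,0]],[1,[0,0.003,0],[0,0,0]]]';python3 st.py;python3 -m crank '[[1,[0,0.003,0],[0,0,0]],[1,[0,0.003,0],[0,0,0]],[1,[0,0.003,0],[0,0,0]],[1,[0,0.003,0],[0,0,0]],[1,[0,0.003,0],[0,0,0]],[1,[0,0.003,0],[0,0,0]],[1,[0,0.003,0],[0,0,0]],[1,[0,0.002,0],[0,0,0]]]';python3 st.py
```

```text
time: 12.5
tool_pos: [0.4852, 0.089, 0.1628]
ee_rot: [-3.141, 0.0, 2.966]
wrist_force: [-0.2, -1.7, -0.7]
width: 0.0131
finger_force: 30.1
t 12.5 p [485.25  89.01 162.79] rpy [-1.7999e+02  1.0000e-02  1.6992e+02] F [-0.2 -1.7 -0.7] T [-0.27 -0.03  0.01] w 13.1 ff 30.1 q6 -1.33
time: 13.3
tool_pos: [0.4893, 0.1117, 0.1627]
ee_rot: [-3.142, 0.0, 2.966]
wrist_force: [-0.8, -1.1, -1.2]
width: 0.0128
finger_force: 30.1
t 13.3 p [489.25 111.7  162.74] rpy [-180.      0.    169.93] F [-0.8 -1.1 -1.2] T [-0.27 -0.06 -0.03] w 12.8 ff 30.1 q6 -1.28
```

```bash
python3 -m crank '[[1,[0,0.003,0],[0,0,0]],[1,[0,0.003,0],[0,0,0]],[1,[0,0.003,0],[0,0,0]],[1,[0,0.003,0],[0,0,0]],[1,[0,0.002,0],[0,0,0]],[1,[0,0.002,0],[0,0,0]],[1,[0,0,0],[0,0,0]]]';python3 st.py;python3 -m crank '[[1,[0,0.001,0],[0,0,0]],[1,[0,0.001,0],[0,0,0]],[1,[0,0.001,0],[0,0,0]],[1,[0,0,0],[0,0,0]]]';python3 st.py
```

```text
time: 14.0
tool_pos: [0.492, 0.1275, 0.1627]
ee_rot: [3.141, -0.0, 2.966]
wrist_force: [0.4, -0.1, -1.1]
width: 0.0132
finger_force: 30.0
t 14.0 p [492.02 127.52 162.7 ] rpy [179.98  -0.   169.94] F [ 0.4 -0.1 -1.1] T [-0.15 -0.07  0.02] w 13.2 ff 30.0 q6 -1.25
time: 14.4
tool_pos: [0.4925, 0.1302, 0.1627]
ee_rot: [3.142, -0.0, 2.966]
wrist_force: [-0.4, -1.0, -1.6]
width: 0.0134
finger_force: 30.0
t 14.4 p [492.54 130.22 162.72] rpy [180.    -0.   169.92] F [-0.4 -1.  -1.6] T [-0.14 -0.08 -0.02] w 13.4 ff 30.0 q6 -1.25
```

```bash
python3 -m crank '[[1,[0,0.001,0],[0,0,0]],[1,[0,0.001,0],[0,0,0]],[1,[0,0,0],[0,0,0]]]';python3 st.py
```

```text
time: 14.7
tool_pos: [0.4929, 0.1322, 0.1628]
ee_rot: [3.142, 0.0, 2.966]
wrist_force: [0.2, -1.2, -1.8]
width: 0.0132
finger_force: 30.0
t 14.7 p [492.91 132.22 162.76] rpy [180.     0.   169.92] F [ 0.2 -1.2 -1.8] T [-0.22 -0.04  0.05] w 13.2 ff 30.0 q6 -1.24
```

```bash
python3 -m crank '[[1,[0,0.001,0],[0,0,0]],[1,[0,0.001,0],[0,0,0]],[1,[0,0,0],[0,0,0]],[1,[0,0,0],[0,0,0]]]';python3 st.py;python3 -m crank '[[1,[0,0.001,0],[0,0,0]],[1,[0,0,0],[0,0,0]],[1,[0,0,0],[0,0,0]]]';python3 st.py
```

```text
time: 15.1
tool_pos: [0.4932, 0.1341, 0.1627]
ee_rot: [-3.142, 0.0, 2.966]
wrist_force: [-0.4, -1.9, -1.0]
width: 0.013
finger_force: 30.1
t 15.1 p [493.25 134.09 162.74] rpy [-180.      0.    169.92] F [-0.4 -1.9 -1. ] T [-0.27 -0.11  0.05] w 13.0 ff 30.1 q6 -1.24
time: 15.4
tool_pos: [0.4934, 0.1348, 0.1628]
ee_rot: [-3.141, 0.0, 2.965]
wrist_force: [-0.4, -2.7, -1.8]
width: 0.0133
finger_force: 30.1
t 15.4 p [493.43 134.81 162.79] rpy [-1.7997e+02  1.0000e-02  1.6990e+02] F [-0.4 -2.7 -1.8] T [-0.56 -0.07 -0.  ] w 13.3 ff 30.1 q6 -1.24
```

```bash
python3 -m crank '[[1,[0,0.001,0],[0,0,0]],[1,[0,0,0],[0,0,0]],[1,[0,0,0],[0,0,0]]]';python3 st.py
```

```text
time: 15.7
tool_pos: [0.4936, 0.1357, 0.1628]
ee_rot: [-3.141, 0.0, 2.965]
wrist_force: [-0.6, -2.6, -0.5]
width: 0.013
finger_force: 30.2
t 15.7 p [493.61 135.68 162.83] rpy [-1.7996e+02  1.0000e-02  1.6990e+02] F [-0.6 -2.6 -0.5] T [-0.79 -0.03 -0.01] w 13.0 ff 30.2 q6 -1.24
```

```bash
python3 -m crank '[[1,[0,0.001,0],[0,0,0]],[1,[0,0,0],[0,0,0]],[1,[0,0,0],[0,0,0]]]';python3 st.py;python3 -m crank '[[1,[0,0,0],[0,0,0]]]' >/dev/null;python3 st.py
```

```text
time: 16.0
tool_pos: [0.4938, 0.1366, 0.1629]
ee_rot: [-3.141, 0.0, 2.965]
wrist_force: [-0.5, -4.4, 0.3]
width: 0.0131
finger_force: 30.4
t 16.0 p [493.78 136.63 162.86] rpy [-1.7995e+02  1.0000e-02  1.6990e+02] F [-0.5 -4.4  0.3] T [-1.11  0.03 -0.04] w 13.1 ff 30.4 q6 -1.23
t 16.1 p [493.8  136.7  162.86] rpy [-1.7996e+02  1.0000e-02  1.6990e+02] F [ 0.2 -4.8 -0.4] T [-1.07  0.01 -0.02] w 13.4 ff 30.4 q6 -1.23
```

```bash
python3 -m crank '[[1,[0,0.001,0],[0,0,0]],[1,[0,0,0],[0,0,0]],[1,[0,0,0],[0,0,0]],[1,[0,0,0],[0,0,0]]]'>/dev/null;python3 st.py;python3 -m crank '[[1,[0,0,0.001],[0,0,0]],[1,[0,0,0.001],[0,0,0]],[1,[0,0,0.001],[0,0,0]],[1,[0,0,0],[0,0,0]],[1,[0,0,0],[0,0,0]]]'>/dev/null;python3 st.py
```

```text
t 16.5 p [493.96 137.5  162.92] rpy [-1.7994e+02  2.0000e-02  1.6990e+02] F [-0.5 -5.5  0.3] T [-1.29  0.1   0.01] w 13.4 ff 30.6 q6 -1.23
t 17.0 p [494.85 137.42 162.51] rpy [-179.98    0.23  169.89] F [-1.8 -6.   8.8] T [-1.5   0.37 -0.06] w 13.3 ff 30.7 q6 -1.23
```

```bash
python3 -m crank '[[1,[0.0008,0,0.001],[0,0,0]],[1,[0,0,0.001],[0,0,0]],[1,[0,0,0.001],[0,0,0]],[1,[0,0,0],[0,0,0]],[1,[0,0,0],[0,0,0]]]'>/dev/null;python3 st.py;python3 -m crank '[[1,[0.0005,0,0.001],[0,0,0]],[1,[0,0,0.001],[0,0,0]],[1,[0,0,0],[0,0,0]],[1,[0,0,0],[0,0,0]]]'>/dev/null;python3 st.py
```

```text
t 17.5 p [494.73 137.38 160.87] rpy [-180.      0.36  169.88] F [-2.7 -6.4 11.8] T [-1.53  0.5  -0.03] w 13.1 ff 30.8 q6 -1.23
t 17.9 p [494.71 137.4  159.74] rpy [179.99   0.45 169.88] F [-2.8 -7.4 14. ] T [-1.62  0.52 -0.01] w 13.4 ff 30.9 q6 -1.23
```

```bash
python3 -m crank '[[1,[0.0003,0,0.001],[0,0,0]],[1,[0,0,0.001],[0,0,0]],[1,[0,0,0.001],[0,0,0]],[1,[0,0,0],[0,0,0]],[1,[0,0,0],[0,0,0]]]'>/dev/null;python3 st.py;python3 -m crank '[[1,[0,0,0],[0,0,4]],[1,[0,0,0],[0,0,4]],[1,[0,0,0],[0,0,4]],[1,[0,0,0],[0,0,0]]]'>/dev/null;python3 st.py
```

```text
t 18.4 p [495.04 137.87 158.  ] rpy [179.91   0.57 169.88] F [-3.4 -6.7 17. ] T [-1.5   0.47 -0.04] w 13.5 ff 30.8 q6 -1.23
t 18.8 p [495.03 138.16 157.97] rpy [179.76   0.52 157.84] F [-3.2 -5.6 16.6] T [-1.34  0.54  0.02] w 13.4 ff 30.7 q6 -1.02
```

```bash
python3 -m crank '[[1,[0,0,0],[0,0,6]],[1,[0,0,0],[0,0,6]],[1,[0,0,0],[0,0,6]],[1,[0,0,0],[0,0,6]],[1,[0,0,0],[0,0,0]]]'>/dev/null;python3 st.py;python3 -m crank '[[1,[0,0,0],[0,0,6]],[1,[0,0,0],[0,0,6]],[1,[0,0,0],[0,0,6]],[1,[0,0,0],[0,0,0]]]'>/dev/null;python3 st.py
```

```text
t 19.3 p [495.05 138.69 157.77] rpy [179.53   0.34 133.82] F [-3.2 -4.7 16.5] T [-1.1   0.44 -0.01] w 13.4 ff 30.4 q6 -0.6
t 19.7 p [495.16 138.74 157.72] rpy [1.7943e+02 1.7000e-01 1.1582e+02] F [-2.1 -4.4 16.3] T [-1.06  0.38 -0.03] w 13.6 ff 30.2 q6 -0.29
```

```bash
python3 -m crank '[[1,[0,0,0],[0,0,6]],[1,[0,0,0],[0,0,6]],[1,[0,0,0],[0,0,6]],[1,[0,0,0],[0,0,6]],[1,[0,0,0],[0,0,0]]]'>/dev/null;python3 st.py;python3 -m crank '[[1,[0,0,0],[0,0,5]],[1,[0,0,0],[0,0,5]],[1,[0,0,0],[0,0,0]]]'>/dev/null;python3 st.py
```

```text
t 20.2 p [495.2  138.71 157.66] rpy [ 1.7941e+02 -7.0000e-02  9.1820e+01] F [-1.7 -3.9 15. ] T [-1.11  0.3   0.07] w 13.3 ff 30.1 q6 0.13
t 20.5 p [495.24 138.62 157.62] rpy [ 1.7942e+02 -1.6000e-01  8.1840e+01] F [-2.6 -5.4 15.7] T [-1.16  0.27  0.01] w 13.1 ff 30.0 q6 0.31
```

```bash
python3 -m crank '[[1,[0,0,0],[0,0,3]],[1,[0,0,0],[0,0,3]],[1,[0,0,0],[0,0,0]]]'>/dev/null;python3 st.py;python3 -m crank '[[1,[0,0,0],[0,0,2]],[1,[0,0,0],[0,0,0]],[1,[0,0,0],[0,0,0]]]'>/dev/null;python3 st.py
```

```text
t 20.8 p [495.21 138.59 157.58] rpy [179.44  -0.21  75.87] F [-2.9 -5.1 15.6] T [-1.14  0.33  0.02] w 13.4 ff 30.0 q6 0.41
t 21.1 p [495.2  138.58 157.58] rpy [179.45  -0.23  73.92] F [-2.8 -5.  14.8] T [-1.15  0.35  0.07] w 13.4 ff 30.0 q6 0.44
```

```bash
python3 -m crank '[[1,[0,0,0],[0,0,2]],[1,[0,0,0],[0,0,0]],[1,[0,0,0],[0,0,0]]]'>/dev/null;python3 st.py;python3 -m crank '[[1,[0,0,0],[0,0,2]],[1,[0,0,0],[0,0,0]],[1,[0,0,0],[0,0,0]]]'>/dev/null;python3 st.py
```

```text
t 21.4 p [495.16 138.56 157.53] rpy [179.47  -0.25  71.92] F [-2.6 -5.1 15.1] T [-1.16  0.3   0.02] w 13.3 ff 30.0 q6 0.48
t 21.7 p [495.11 138.59 157.51] rpy [179.48  -0.26  69.93] F [-1.4 -5.  15.5] T [-1.16  0.33  0.11] w 13.2 ff 30.0 q6 0.51
```

```bash
python3 -m crank '[[1,[0,0,0],[0,0,2]],[1,[0,0,0],[0,0,0]],[1,[0,0,0],[0,0,0]]]'>/dev/null;python3 st.py;python3 -m crank '[[1,[0,0,0],[0,0,0]]]'>/dev/null;python3 st.py
```

```text
t 22.0 p [495.13 138.58 157.56] rpy [179.49  -0.28  67.94] F [-2.  -4.6 16. ] T [-1.22  0.34  0.14] w 13.2 ff 30.1 q6 0.55
t 22.1 p [495.12 138.59 157.54] rpy [179.49  -0.28  67.93] F [-2.6 -5.1 15. ] T [-1.2   0.38  0.14] w 13.2 ff 30.1 q6 0.55
```

```bash
python3 -m crank '[[1,[0.0008,-0.0002,0],[0,0,0]],[1,[0.0007,-0.0001,0],[0,0,0]],[1,[0,0,0],[0,0,0]],[1,[0,0,0],[0,0,0]]]'>/dev/null;python3 st.py;python3 -m crank '[[1,[0,0,-0.001],[0,0,0]],[1,[0,0,-0.001],[0,0,0]],[1,[0,0,-0.001],[0,0,0]],[1,[0,0,0],[0,0,0]],[1,[0,0,0],[0,0,0]]]'>/dev/null;python3 st.py
```

```text
t 22.5 p [495.37 139.51 157.57] rpy [179.47  -0.21  67.92] F [-2.9 -5.8 16.8] T [-1.47  0.42  0.1 ] w 12.8 ff 30.1 q6 0.55
t 23.0 p [494.69 139.53 158.28] rpy [ 1.7963e+02 -1.4000e-01  6.7910e+01] F [-1.3 -6.   8.9] T [-1.39  0.01  0.13] w 13.8 ff 30.0 q6 0.55
```

```bash
python3 -m crank '[[1,[0,0,-0.001],[0,0,0]],[1,[0,0,-0.001],[0,0,0]],[1,[0,0,-0.0005],[0,0,0]],[1,[0,0,0],[0,0,0]],[1,[0,0,0],[0,0,0]]]'>/dev/null;python3 st.py; python3 -m crank '[[0.8,[0,0,0],[0,0,0]],[0.7,[0,0,0],[0,0,0]],[0.6,[0,0,0],[0,0,0]],[0.6,[0,0,0],[0,0,0]],[0.6,[0,0,0],[0,0,0]]]'>/dev/null;python3 st.py
```

```text
t 23.5 p [494.1  139.26 158.73] rpy [ 1.7975e+02 -4.0000e-02  6.7910e+01] F [ 0.7 -6.3  3.4] T [-1.39 -0.22  0.09] w 13.0 ff 30.0 q6 0.55
t 24.0 p [492.52 140.23 157.04] rpy [-1.7997e+02 -2.0000e-02  6.7940e+01] F [0.2 0.4 0.3] T [-0.02 -0.02  0.02] w 37.4 ff 0.0 q6 0.55
```

```bash
python3 -m crank '[[0.6,[0,0,-0.01],[0,0,0]],[0.6,[0,0,-0.02],[0,0,0]],[0.6,[0,0,-0.03],[0,0,0]],[0.6,[0,0,-0.03],[0,0,0]],[0.6,[0,0,-0.03],[0,0,0]],[0.6,[-0.03,0,0],[0,0,0]],[0.6,[-0.04,0,0],[0,0,0]],[0.6,[-0.04,0,0],[0,0,0]]]'>/dev/null;python3 -m crank '[[0.6,[-0.045,0,0],[0,0,0]],[0.6,[-0.045,0,0],[0,0,0]],[0.6,[-0.04,0,0],[0,0,0]],[0.6,[-0.02,0,0],[0,0,0]],[0.6,[0,0,0],[0,0,0]],[0.6,[0,0,0],[0,0,0]]]'>/dev/null;python3 st.py
python3 - <<'E'
from bench import vision
from h import *
o=np.zeros((600,800,3),np.uint8)
s=vision.snapshot("top"); t=vision.snapshot("scene")
np.savez("top3.npz",**s)
a=cv2.resize(s["color"][145:300,160:350,::-1],None,fx=2.6,fy=2.6); o[:a.shape[0],:a.shape[1]]=a
b=cv2.resize(t["color"][180:300,190:330,::-1],None,fx=2.1,fy=2.1); o[300:300+b.shape[0],500:500+b.shape[1]]=b[:,:300]
cv2.imwrite("pics/end.png",o)
P=cloud(s); m=s["z_map"]>0
yaw=np.radians(-10.1); ex=np.array([np.cos(yaw),np.sin(yaw)]); ey=np.array([-ex[1],ex[0]]); c=np.array([.4756,.0322])
q=np.stack([(P[...,:2]-c)@ex,(P[...,:2]-c)@ey],-1)
def sel(lo,hi): return (q[m&(P[...,2]>lo)&(P[...,2]<hi)&(abs(q[...,0])<.04)&(q[...,1]>.06)&(q[...,1]<.18)]*1e3).astype(np.float32), P[m&(P[...,2]>lo)&(P[...,2]<hi)&(abs(q[...,0])<.04)&(q[...,1]>.06)&(q[...,1]<.18)]
k,w=sel(.175,.2); print("wing",len(k),np.median(w[:,2]),cv2.minAreaRect(k) if len(k) else "")
k,w=sel(.155,.17); print("jar top",len(k),np.median(w[:,2]),cv2.minEnclosingCircle(k) if len(k) else "")
E
```

```text
t 25.4 p [ 395.04 -101.08  277.97] rpy [ 1.7993e+02 -4.0000e-02  6.7860e+01] F [0.3 0.5 1.4] T [-0.02 -0.03 -0.  ] w 37.8 ff 0.0 q6 -0.0
wing 130 0.18309720962192277 ((-0.14451050758361816, 105.40975189208984), (39.686580657958984, 13.89781665802002), 79.68440246582031)
jar top 118 0.1608244110890768 ((1.5879656076431274, 125.17224884033203), 39.77606964111328)
```

View pics/end.png

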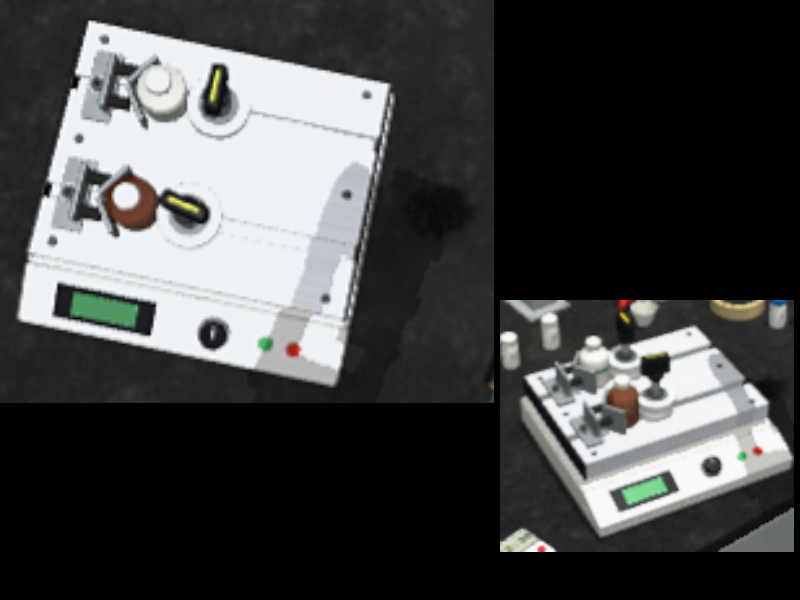

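The post stands locked with its wing about 10° past the quarter turn. Its wing top is at 0.183 m, which fits an origin at 76 mm. The roller sits against the brown jar in its V, at (130,200) and (187,210) in the picture. Handing in.

```bash
python3 -c "
from bench import robot
print(robot.close_job())"
```

```text
the job is handed in; nothing more can be done
None
```

I handed the job in at about 25.5 s: the post is locked in the front slot, about 10° past the quarter turn, with its roller pressing the brown jar into its V-rest; the last push before release was an estimated 6 N. The final pictures show it seated at the right height, but the hand-in gave no verdict.

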